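# Make up two archive desk kits

### The arm

A 6-joint arm with a two-finger parallel gripper is mounted at the origin on the work surface. World frame = base frame: x ahead of the robot, y to its left, z up, the work surface at z = 0. Lengths are in m, angles in rad, forces in N, time in s.
With the tool pointing down it reaches from about 0.35 to 0.775 m from the base axis. Payload 5.5 kg.
Tool frame: the origin (TCP) lies on the mounting face of the last link; the fingertips stand 173 mm ahead of it and the grasp point (between the pads) lies 155 mm ahead of it; z points along the fingers, y is the direction in which the jaws open and shut (so a half turn about z gives the same grasp; the last joint's range is limited). The gripper opens to 85 mm and grips with 20 to 120 N. Pads are 22 mm wide; open, the fingers measure 114 mm over their backs; the gripper's body (76 mm by 85 mm) begins 54 mm behind the grasp point. The pads swing forward as they close: fully open they stand 13 mm farther back than shut.
Start: joints at [1.1, 0.313, 0.046, 1.304, 0, 1.431], TCP at [0.187, 0.544, 0.405] pointing down, gripper open.
Joint ranges: [-2.76, 2.76], [-0.86, 1.69], [-1.03, 1.26], [-2.2, 2.34], [-1.47, 1.5], [-3.14, 3.14]. Speed limits (rad/s): [2.57, 2.57, 3.14, 3.14, 3.14, 3.14].

### API

Orientations are given as a unit quaternion [w, x, y, z].
In Python, from workcell import get_state, eyes, env gives the robot as it stands. The module is installed in compiled form; this text tells all that it offers.
- The arm moves only by the tool carry_out, never from a script. Its argument "motion" is a list of rows, each an object of numbers: "jaw": the opening, from -1 (shut) to 1 (fully open); "tx", "ty", "tz": the shift along the tool's x, y, z in cm; "wx", "wy", "wz": the turn, a rotation vector about the tool's x, y, z in degrees. In form: [{"jaw": .., "tx": .., "ty": .., "tz": .., "wx": .., "wy": .., "wz": ..}, ...]. A call has 1 to 20 rows; each row shifts and turns the commanded pose from where the row before left it, along the tool's axes as they then stand; what a row does not reach is not made up. A row lasts 1/8 s, in which the tool goes at most 62.5 mm and 10.7 degrees, less where a joint would pass 70% of its speed; a pose out of reach is approached as far as the arm can. A call with a gripper value outside its range is refused whole. The fingers move at their own pace and stop on an object; "force" is the grip in N (left out, the last holds). Time passes only in rows, so rows that do not move let the fingers close. It gives the time, the measured TCP pose, the force and the opening at its end, in the units of the state.
- get_state(): the state, without advancing time (a new reading comes with each control period).
- eyes.read_camera(name): name is "scene" or "top"; returns the picture (384x512x3 uint8, blue, green, red); there is no depth.
- eyes.calibration(name): a dict with "K" (3x3 intrinsics, pixels), "k1" (the pictures are not rectified: a ray, as slopes to the right and down, at radius r is drawn at 1 + k1 r^2 times it, then the intrinsics apply), "camera_from_world" (4x4, takes a point from world to camera coordinates). Camera axes: x right, y up, looking along -z (the intrinsics and any distortion apply to the point x, -y, -z); pixel columns grow to the right and rows downward; lengths in m; the calibration is good to about 2 mm. A picture is of the moment at which its call begins. calibration takes no time and is no camera call.
- env.hand_in(): hands the job in, once; it reports no verdict.
The state is a dict: "clock": time; "joint_pos": joint angles; "qvel": joint speeds; "tau": joint torques, N m; "tcp_pos": TCP position; "orientation": TCP orientation; "wrist_force": force on the tool from outside, world axes, zero at the start; "ft_torque": the same for the moment, N m; "finger_gap": finger opening in m.
Only numpy, scipy, OpenCV 4.12 (cv2) and the standard library are available. Lean on these libraries where they do the work, as an engineer would, in place of code of your own. Each camera call takes 0.05 s, during which the arm holds its last target.

### The job

Make up the two desk kits from the stock on the archive table: in the blue tray, the film can with the yellow lid goes in the white well and the black loupe in the black well; in the grey tray, the film can with the red lid goes in the white well and the wooden-handled stamp in the black well. Stand each thing upright on the floor of its well, and leave the green-lidded can and the brass paperweight standing where they are.

Things in the scene. Friction and masses are not known exactly. Their poses are not given: they have to be found in the camera images.
- tray_blue: Blue kit tray, fixed to the table, 72 mm (its x) by 172 mm (its y), walls 18 mm tall and 4 mm thick. It has two square wells, each 64 by 64 mm inside with its floor 4 mm above the underside, and a solid block 36 mm long and 18 mm tall between them. The white-floored well is centred at +50 mm along the tray's y, the black-floored well at -50 mm along the tray's y (both at x = 0). Origin: centre of its underside, on the table; z up.
- tray_grey: Grey kit tray, fixed to the table, 72 mm (its x) by 172 mm (its y), walls 18 mm tall and 4 mm thick. It has two square wells, each 64 by 64 mm inside with its floor 4 mm above the underside, and a solid block 36 mm long and 18 mm tall between them. The white-floored well is centred at +50 mm along the tray's y, the black-floored well at -50 mm along the tray's y (both at x = 0). Origin: centre of its underside, on the table; z up.
- can_yellow: 35 mm film can with a yellow lid: white upright cylinder 31 mm in diameter, yellow lid 32 mm in diameter, 50 mm tall overall, about 30 g. Origin: centre of its underside, z up its axis. Stands loose on the table (table top at z = 0).
- can_red: 35 mm film can with a red lid: white upright cylinder 31 mm in diameter, red lid 32 mm in diameter, 50 mm tall overall, about 30 g. Origin: centre of its underside, z up its axis. Stands loose on the table (table top at z = 0).
- can_green: 35 mm film can with a green lid: white upright cylinder 31 mm in diameter, green lid 32 mm in diameter, 50 mm tall overall, about 30 g. Origin: centre of its underside, z up its axis. Stands loose on the table (table top at z = 0). Not part of a kit.
- loupe: Black loupe: upright cylinder 40 mm in diameter, 46 mm tall, with a pale blue round lens on top, about 70 g. Origin: centre of its underside, z up its axis. Stands loose on the table.
- stamp: Round hand stamp: black foot 38 mm in diameter and 18 mm tall, above it a straight upright wooden handle 24 mm in diameter; 75 mm tall overall, about 80 g. Origin: centre of its underside, z up its axis. Stands loose on the table.
- weight: Brass paperweight: disc 44 mm in diameter and 24 mm tall with a knob 22 mm in diameter, 46 mm tall overall, about 300 g. Origin: centre of its underside, z up its axis. Stands loose on the table; not part of a kit.

How it is judged:
At the end, for the whole second after the job is handed in: Each of the four kit things is in its named well: within 18 mm of its centre along both sides, underside within 3 mm of the floor, upright within 0.1 rad; green-lidded can and paperweight upright (0.1 rad) and within 30 mm of their start; all below 20 mm/s (x of can_yellow in the frame of tray_blue between -0.018 and 0.018 m and y of can_yellow in the frame of tray_blue between 0.032 and 0.068 m and z of can_yellow in the frame of tray_blue between 0.001 and 0.007 m and angle between each of can_yellow, loupe, can_red, stamp, can_green, weight's own z axis and vertical below 0.1 rad and linear speed of each of can_yellow, loupe, can_red, stamp, can_green, weight below 0.02 m/s and x of loupe in the frame of tray_blue between -0.018 and 0.018 m and y of loupe in the frame of tray_blue between -0.068 and -0.032 m and z of loupe in the frame of tray_blue between 0.001 and 0.007 m and x of can_red in the frame of tray_grey between -0.018 and 0.018 m and y of can_red in the frame of tray_grey between 0.032 and 0.068 m and z of can_red in the frame of tray_grey between 0.001 and 0.007 m and x of stamp in the frame of tray_grey between -0.018 and 0.018 m and y of stamp in the frame of tray_grey between -0.068 and -0.032 m and z of stamp in the frame of tray_grey between 0.001 and 0.007 m and distance of each of can_green, weight from where it was at the start of the episode below 0.03 m); the robot touches nothing.
It fails at once if the green-lidded can is moved more than 30 mm from where it stood, or tipped over (distance of can_green from where it was at the start of the episode above 0.03 m or angle between can_green's own z axis and vertical above 0.5 rad).
It fails at once if the brass paperweight is moved more than 30 mm from where it stood, or tipped over (distance of weight from where it was at the start of the episode above 0.03 m or angle between weight's own z axis and vertical above 0.5 rad).
It also fails if it takes over 99 s, if anything falls off the work surface, if the arm or the gripper's body presses on something with over 40 N, if the wrist force passes 120 N, or if a joint passes its speed limit or range.

## Working session

There is one attempt and no reset: what is moved stays moved. The work goes in short steps, Python scripts to look and compute and a tool call to move; the robot and the scene stay as the last step left them, time stands still between calls to the robot, and variables do not carry over. Pictures are saved under pics/ and viewed, and the job is handed in when it is done.

Besides the shell and the picture viewer there is one more tool, called after "Call:" as name(argument=value, ...) on one line, values as JSON. carry_out: Moves the arm, as the interface text tells. Its arguments: {"type":"object","properties":{"motion":{"type":"array"},"force":{"type":"number"}},"required":["motion"]}

```bash
mkdir -p pics
python3 - <<'E'
from workcell import get_state, eyes
import cv2
s=get_state()
print({k:s[k] for k in ('clock','tcp_pos','orientation','finger_gap')})
for n in('top','scene'):
    cv2.imwrite(f'pics/{n}0.png',eyes.read_camera(n)); c=eyes.calibration(n); print(n,c)
E
```

```text
{'clock': 0.0, 'tcp_pos': array([0.18669861, 0.54363892, 0.40379638]), 'orientation': array([-2.70328395e-04,  1.64654713e-01,  9.86350840e-01, -8.79669273e-04]), 'finger_gap': 0.08569510873066379}
top {'K': array([[439.71301837,   0.        , 260.82387919],
       [  0.        , 439.71301837, 189.63377222],
       [  0.        ,   0.        ,   1.        ]]), 'k1': 0.012882966659070915, 'camera_from_world': array([[-5.15844203e-03, -9.99986341e-01,  8.41686699e-04,
         7.72968333e-03],
       [ 9.87728290e-01, -4.96381700e-03,  1.56103125e-01,
        -5.37507094e-01],
       [-1.56096815e-01,  1.63660668e-03,  9.87740404e-01,
        -1.01876278e+00],
       [ 0.00000000e+00,  0.00000000e+00,  0.00000000e+00,
         1.00000000e+00]])}
scene {'K': array([[416.65526479,   0.        , 258.60332082],
       [  0.        , 416.65526479, 196.59649919],
       [  0.        ,   0.        ,   1.        ]]), 'k1': -0.07779094545371576, 'camera_from_world': array([[-0.74138766,  0.67103128, -0.00783307,  0.3772858 ],
       [-0.46469391, -0.50492513,  0.72739961,  0.2225785 ],
       [ 0.48415278,  0.54292507,  0.68616941, -1.25013155],
       [ 0.        ,  0.        ,  0.        ,  1.        ]])}
```

Run:
```python
import cv2
for n in('top','scene'):
    im=cv2.imread(f'pics/{n}0.png'); cv2.imwrite(f'pics/{n}0b.png',cv2.resize(im,(800,600),interpolation=cv2.INTER_CUBIC))
```

```text
(no output)
```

View pics/top0.png

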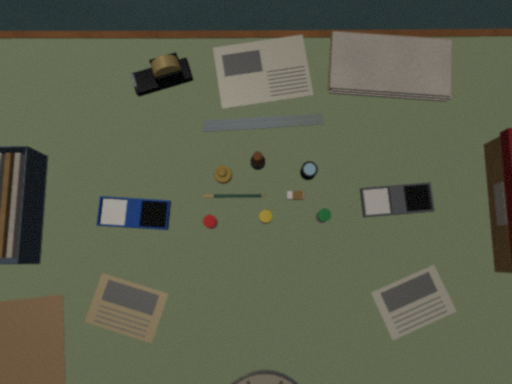

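View pics/scene0.png

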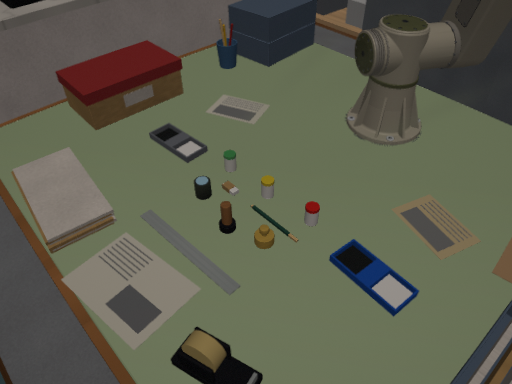

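Run:
```python
import cv2
im=cv2.imread('pics/top0.png')
cv2.imwrite('pics/c1.png',cv2.resize(im[140:240,190:340],(795,530),interpolation=cv2.INTER_CUBIC))
a=im[180:240,90:180];b=im[170:230,352:442]
cv2.imwrite('pics/c2.png',cv2.resize(cv2.hconcat([a,b]),(792,264),interpolation=cv2.INTER_CUBIC))
```

```text
(no output)
```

View pics/c1.png

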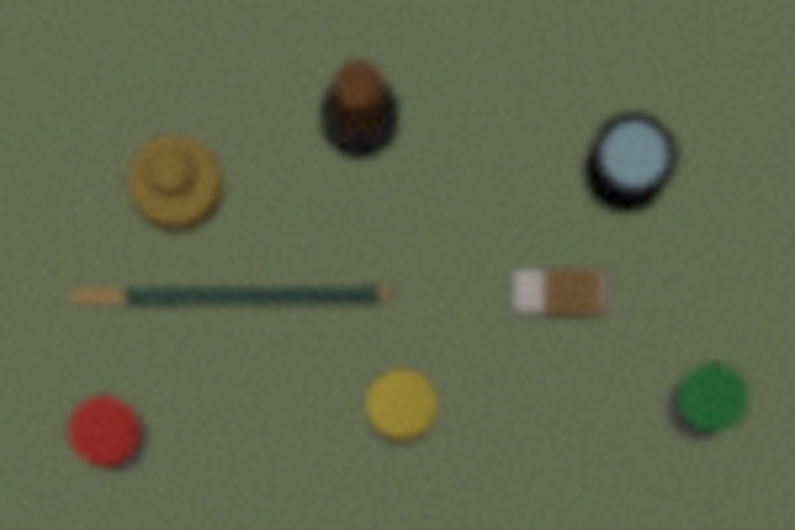

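View pics/c2.png

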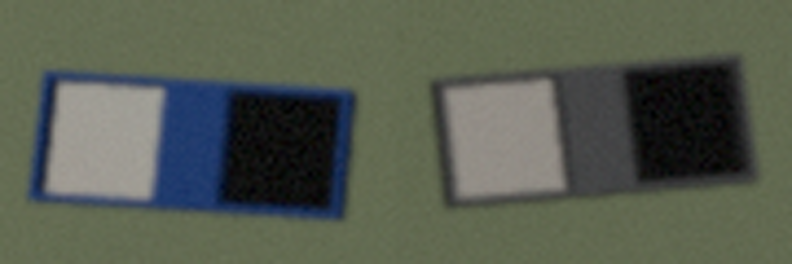

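```bash
cat > h.py <<'E'
from workcell import get_state, eyes, env
import cv2, numpy as np
def unproj(cam,px,z):
    c=eyes.calibration(cam);T=c['camera_from_world'];R,t=T[:3,:3],T[:3,3]
    u=cv2.undistortPoints(np.array([[px]],float),c['K'],np.array([c['k1'],0,0,0.]))[0,0]
    d=R.T@np.array([u[0],-u[1],-1]);o=-R.T@t
    return o+d*(z-o[2])/d[2]
def proj(cam,p):
    c=eyes.calibration(cam);q=c['camera_from_world']@np.r_[p,1]
    D=np.diag([1,-1,-1.])
    return cv2.projectPoints((D@q[:3])[None],np.zeros(3),np.zeros(3),c['K'],np.array([c['k1'],0,0,0.]))[0].ravel()
E
python3 - <<'E'
from h import *
np.set_printoptions(precision=4,suppress=True)
f=lambda x,y:((x+.5)/5.3-.5+190,(y+.5)/5.3-.5+140)
for n,p,z,h in [('red',(105,431),.05,.05),('yel',(401,404),.05,.05),('grn',(712,398),.05,.05),('loupe',(634,154),.046,.046),('stamp',(359,82),.075,.075),('stampfoot',(359,118),.018,.018),('weight',(175,182),.024,.024)]:
    w=unproj('top',f(*p),z); print(n,w,'scene px top',proj('scene',w))
g=lambda x,y,o:((x+.5)/4.4-.5+o[0],(y+.5)/4.4-.5+o[1])
for n,cs,o in [('blue',[(44,72),(355,92),(343,219),(29,200)],(90,180)),('grey',[(36,81),(344,57),(361,181),(50,208)],(352,170))]:
    P=np.array([unproj('top',g(x,y,o),.018)[:2] for x,y in cs]);c=P.mean(0)
    yv=(P[0]+P[3]-P[1]-P[2])/2; print(n,c,'len',np.linalg.norm(yv),np.linalg.norm((P[0]+P[1]-P[2]-P[3])/2),'yaw of y axis from +Y deg',np.degrees(np.arctan2(-yv[0],yv[1])))
    u=yv/np.linalg.norm(yv);
    for s,l in((1,'white'),(-1,'black')):
        w=c+u*.05*s; print(l,w,'scene px',proj('scene',[*w,.004]))
E
python3 - <<'E'
import cv2
im=cv2.imread('pics/scene0.png')
cv2.imwrite('pics/s1.png',cv2.resize(im[110:310,150:420],(783,580),interpolation=cv2.INTER_CUBIC))
E
```

```text
red [0.4619 0.1271 0.05  ] scene px top [312.5647 205.5668]
yel [ 0.4734 -0.0052  0.05  ] scene px top [268.0662 179.0824]
grn [ 0.4754 -0.1445  0.05  ] scene px top [230.2644 153.1909]
loupe [ 0.5878 -0.1125  0.046 ] scene px top [202.4357 180.0051]
stamp [0.6152 0.0129 0.075 ] scene px top [225.6302 203.7077]
stampfoot [0.6115 0.0133 0.018 ] scene px top [228.6152 221.1982]
weight [0.5801 0.0991 0.024 ] scene px top [264.8482 233.45  ]
blue [0.4859 0.3167] len 0.17405939810639884 0.07125202461089511 yaw of y axis from +Y deg -3.8972947347865285
white [0.4893 0.3666] scene px [390.7229 291.452 ]
black [0.4825 0.2668] scene px [353.2553 260.2206]
grey [ 0.5152 -0.3285] len 0.17376239900584184 0.0708959126303502 yaw of y axis from +Y deg 4.461196388293439
white [ 0.5113 -0.2786] scene px [190.4811 150.2003]
black [ 0.5191 -0.3783] scene px [168.4203 136.1295]
```

View pics/s1.png

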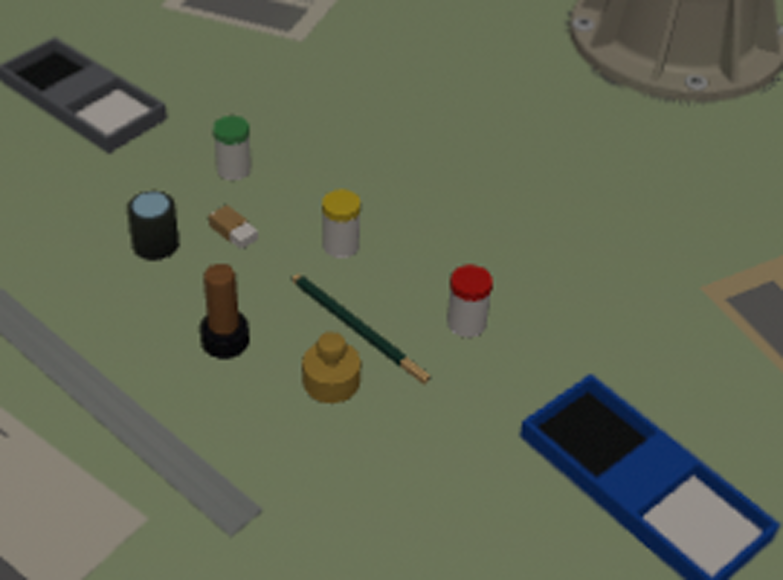

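Call:
carry_out(motion=[{"jaw":0.5,"wz":-9.5},{"jaw":0.5,"wz":-9.5},{"jaw":0.5,"tx":-2.4,"ty":-4.5,"tz":0.8},{"jaw":0.5,"tx":-2.4,"ty":-4.5,"tz":0.8},{"jaw":0.5,"tx":-2.4,"ty":-4.5,"tz":0.8},{"jaw":0.5,"tx":-2.4,"ty":-4.5,"tz":0.8},{"jaw":0.5,"tx":-2.4,"ty":-4.5,"tz":0.8},{"jaw":0.5,"tx":-2.4,"ty":-4.5,"tz":0.8},{"jaw":0.5,"tx":-2.4,"ty":-4.5,"tz":0.8},{"jaw":0.5,"tx":-2.4,"ty":-4.5,"tz":0.8},{"jaw":0.5,"tx":-2.4,"ty":-4.5,"tz":0.8},{"jaw":0.5,"tx":-2.4,"ty":-4.5,"tz":0.8},{"jaw":0.5,"tx":-2.4,"ty":-4.5,"tz":0.8},{"jaw":0.5,"tx":-2.4,"ty":-4.5,"tz":0.8},{"jaw":0.5},{"jaw":0.5}], force=30)

```text
invalid input at $.motion[0]: expected keys jaw, tx, ty, tz, wx, wy, wz
```

Call:
carry_out(motion=[{"jaw":0.5,"tx":0,"ty":0,"tz":0,"wx":0,"wy":0,"wz":-9.5},{"jaw":0.5,"tx":0,"ty":0,"tz":0,"wx":0,"wy":0,"wz":-9.5},{"jaw":0.5,"tx":-2.4,"ty":-4.5,"tz":0.8,"wx":0,"wy":0,"wz":0},{"jaw":0.5,"tx":-2.4,"ty":-4.5,"tz":0.8,"wx":0,"wy":0,"wz":0},{"jaw":0.5,"tx":-2.4,"ty":-4.5,"tz":0.8,"wx":0,"wy":0,"wz":0},{"jaw":0.5,"tx":-2.4,"ty":-4.5,"tz":0.8,"wx":0,"wy":0,"wz":0},{"jaw":0.5,"tx":-2.4,"ty":-4.5,"tz":0.8,"wx":0,"wy":0,"wz":0},{"jaw":0.5,"tx":-2.4,"ty":-4.5,"tz":0.8,"wx":0,"wy":0,"wz":0},{"jaw":0.5,"tx":-2.4,"ty":-4.5,"tz":0.8,"wx":0,"wy":0,"wz":0},{"jaw":0.5,"tx":-2.4,"ty":-4.5,"tz":0.8,"wx":0,"wy":0,"wz":0},{"jaw":0.5,"tx":-2.4,"ty":-4.5,"tz":0.8,"wx":0,"wy":0,"wz":0},{"jaw":0.5,"tx":-2.4,"ty":-4.5,"tz":0.8,"wx":0,"wy":0,"wz":0},{"jaw":0.5,"tx":-2.4,"ty":-4.5,"tz":0.8,"wx":0,"wy":0,"wz":0},{"jaw":0.5,"tx":-2.4,"ty":-4.5,"tz":0.8,"wx":0,"wy":0,"wz":0},{"jaw":0.5,"tx":0,"ty":0,"tz":0,"wx":0,"wy":0,"wz":0},{"jaw":0.5,"tx":0,"ty":0,"tz":0,"wx":0,"wy":0,"wz":0}], force=30)

```text
clock: 2.1
tcp_pos: [0.4747, 0.0041, 0.3082]
orientation: [-0.001, -0.0, 1.0, 0.0]
wrist_force: [-0.6, 0.1, 0.3]
finger_gap: 0.064
```

Call:
carry_out(motion=[{"jaw":0.5,"tx":0.1,"ty":-0.9,"tz":0,"wx":0,"wy":0,"wz":0},{"jaw":0.5,"tx":0,"ty":0,"tz":3,"wx":0,"wy":0,"wz":0},{"jaw":0.5,"tx":0,"ty":0,"tz":3,"wx":0,"wy":0,"wz":0},{"jaw":0.5,"tx":0,"ty":0,"tz":3,"wx":0,"wy":0,"wz":0},{"jaw":0.5,"tx":0,"ty":0,"tz":2.5,"wx":0,"wy":0,"wz":0},{"jaw":0.5,"tx":0,"ty":0,"tz":0,"wx":0,"wy":0,"wz":0},{"jaw":0.5,"tx":0,"ty":0,"tz":0,"wx":0,"wy":0,"wz":0}])

```text
clock: 2.98
tcp_pos: [0.4745, -0.0046, 0.1947]
orientation: [0.001, -0.001, 1.0, -0.0]
wrist_force: [-0.3, 1.4, 0.1]
finger_gap: 0.0634
```

```bash
cat > snap.py <<'E'
import sys
from h import *
# snap.py cam name x0 y0 x1 y1
cam,n=sys.argv[1:3];x0,y0,x1,y1=map(int,sys.argv[3:7])
im=eyes.read_camera(cam)[y0:y1,x0:x1];s=min(800/im.shape[1],600/im.shape[0])
cv2.imwrite(f'pics/{n}.png',cv2.resize(im,None,fx=s,fy=s,interpolation=cv2.INTER_CUBIC));print('scale',s)
E
python3 snap.py scene p1 170 90 370 240
```

```text
scale 4.0
```

View pics/p1.png

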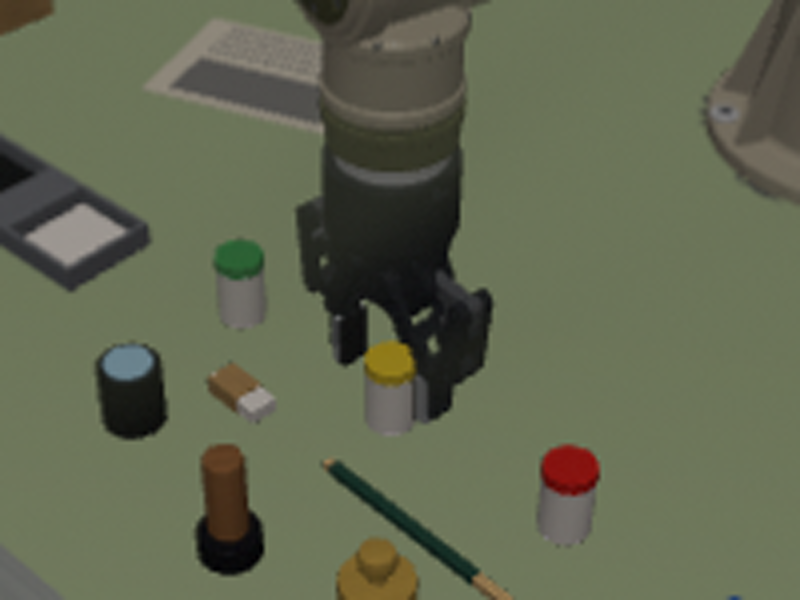

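The picture shows the fingers either side of the yellow can: tips at (350,350) and (433,410), can at (390,390). I'll close and lift.

Call:
carry_out(motion=[{"jaw":-1,"tx":0,"ty":0,"tz":0,"wx":0,"wy":0,"wz":0},{"jaw":-1,"tx":0,"ty":0,"tz":0,"wx":0,"wy":0,"wz":0},{"jaw":-1,"tx":0,"ty":0,"tz":0,"wx":0,"wy":0,"wz":0},{"jaw":-1,"tx":0,"ty":0,"tz":0,"wx":0,"wy":0,"wz":0},{"jaw":-1,"tx":0,"ty":0,"tz":0,"wx":0,"wy":0,"wz":0},{"jaw":-1,"tx":0,"ty":0,"tz":-1,"wx":0,"wy":0,"wz":0},{"jaw":-1,"tx":0,"ty":0,"tz":-3,"wx":0,"wy":0,"wz":0},{"jaw":-1,"tx":0,"ty":0,"tz":-3,"wx":0,"wy":0,"wz":0},{"jaw":-1,"tx":0,"ty":0,"tz":-3,"wx":0,"wy":0,"wz":0},{"jaw":-1,"tx":0,"ty":0,"tz":-1,"wx":0,"wy":0,"wz":0},{"jaw":-1,"tx":0,"ty":0,"tz":0,"wx":0,"wy":0,"wz":0}], force=30)

```text
clock: 4.4
tcp_pos: [0.4743, -0.005, 0.304]
orientation: [0.001, -0.0, 1.0, -0.0]
wrist_force: [-0.5, 0.5, -0.0]
finger_gap: 0.0309
```

```bash
python3 snap.py scene p2 170 60 370 210
```

```text
scale 4.0
```

View pics/p2.png

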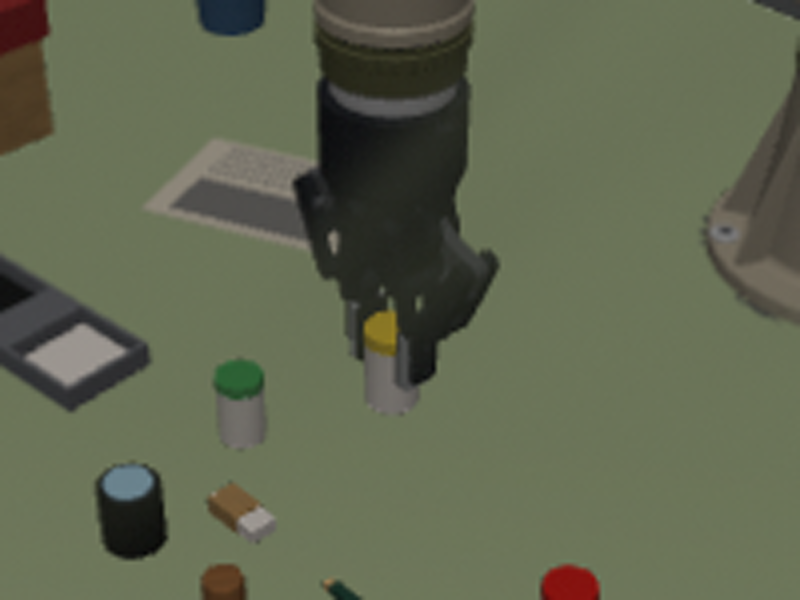

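Call:
carry_out(motion=[{"jaw":-1,"tx":-0.1,"ty":2.6,"tz":0,"wx":0,"wy":0,"wz":0},{"jaw":-1,"tx":-0.2,"ty":4.6,"tz":0,"wx":0,"wy":0,"wz":0},{"jaw":-1,"tx":-0.2,"ty":4.6,"tz":0,"wx":0,"wy":0,"wz":0},{"jaw":-1,"tx":-0.2,"ty":4.6,"tz":0,"wx":0,"wy":0,"wz":0},{"jaw":-1,"tx":-0.2,"ty":4.6,"tz":0,"wx":0,"wy":0,"wz":0},{"jaw":-1,"tx":-0.2,"ty":4.6,"tz":0,"wx":0,"wy":0,"wz":0},{"jaw":-1,"tx":-0.2,"ty":4.6,"tz":0,"wx":0,"wy":0,"wz":0},{"jaw":-1,"tx":-0.2,"ty":4.6,"tz":0,"wx":0,"wy":0,"wz":0},{"jaw":-1,"tx":0,"ty":2.4,"tz":0,"wx":0,"wy":0,"wz":0},{"jaw":-1,"tx":0,"ty":0,"tz":3,"wx":0,"wy":0,"wz":0},{"jaw":-1,"tx":0,"ty":0,"tz":3,"wx":0,"wy":0,"wz":0},{"jaw":-1,"tx":0,"ty":0,"tz":1,"wx":0,"wy":0,"wz":0},{"jaw":-1,"tx":0,"ty":0,"tz":0,"wx":0,"wy":0,"wz":0}])

```text
clock: 6.08
tcp_pos: [0.4885, 0.3667, 0.2323]
orientation: [-0.001, -0.0, 1.0, -0.001]
wrist_force: [0.3, 0.1, -0.4]
finger_gap: 0.0305
```

```bash
python3 snap.py scene p3 300 160 460 320
```

```text
scale 3.75
```

View pics/p3.png

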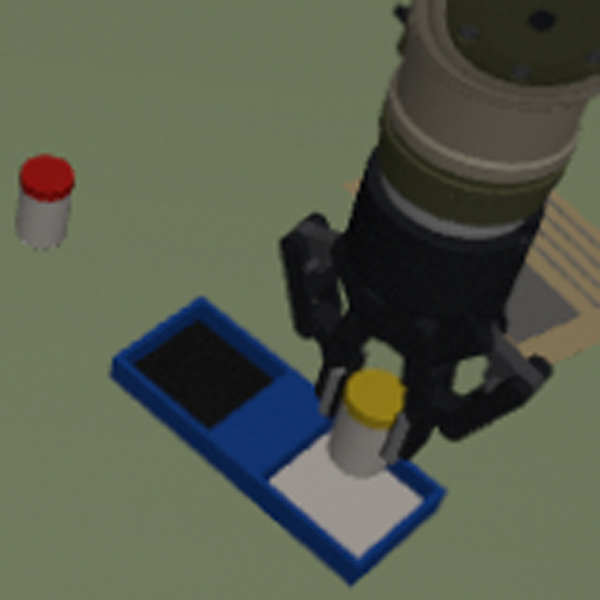

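Call:
carry_out(motion=[{"jaw":-1,"tx":0,"ty":0,"tz":1.6,"wx":0,"wy":0,"wz":0},{"jaw":-1,"tx":0,"ty":0,"tz":1.1,"wx":0,"wy":0,"wz":0},{"jaw":-1,"tx":0,"ty":0,"tz":0.5,"wx":0,"wy":0,"wz":0},{"jaw":-1,"tx":0,"ty":0,"tz":0,"wx":0,"wy":0,"wz":0},{"jaw":-1,"tx":0,"ty":0,"tz":0,"wx":0,"wy":0,"wz":0}])

```text
clock: 6.75
tcp_pos: [0.4891, 0.3672, 0.202]
orientation: [0.0, -0.0, 1.0, 0.0]
wrist_force: [-0.1, 0.7, 0.4]
finger_gap: 0.0309
```

Call:
carry_out(motion=[{"jaw":-1,"tx":0,"ty":0,"tz":0.2,"wx":0,"wy":0,"wz":0},{"jaw":-1,"tx":0,"ty":0,"tz":0,"wx":0,"wy":0,"wz":0},{"jaw":-1,"tx":0,"ty":0,"tz":0,"wx":0,"wy":0,"wz":0}])

```text
clock: 7.12
tcp_pos: [0.489, 0.3671, 0.1998]
orientation: [0.0, -0.0, 1.0, 0.0]
wrist_force: [-0.3, -0.2, -0.7]
finger_gap: 0.0306
```

Release, rise, look.

Call:
carry_out(motion=[{"jaw":0.5,"tx":0,"ty":0,"tz":0,"wx":0,"wy":0,"wz":0},{"jaw":0.5,"tx":0,"ty":0,"tz":0,"wx":0,"wy":0,"wz":0},{"jaw":0.5,"tx":0,"ty":0,"tz":0,"wx":0,"wy":0,"wz":0},{"jaw":0.5,"tx":0,"ty":0,"tz":0,"wx":0,"wy":0,"wz":0},{"jaw":0.5,"tx":0,"ty":0,"tz":-2,"wx":0,"wy":0,"wz":0},{"jaw":0.5,"tx":0,"ty":0,"tz":-4,"wx":0,"wy":0,"wz":0},{"jaw":0.5,"tx":0,"ty":0,"tz":-4.5,"wx":0,"wy":0,"wz":0},{"jaw":0.5,"tx":0,"ty":0,"tz":0,"wx":0,"wy":0,"wz":0}])

```text
clock: 8.12
tcp_pos: [0.4902, 0.3679, 0.3091]
orientation: [0.004, -0.0, 1.0, 0.002]
wrist_force: [-0.1, -0.0, -0.3]
finger_gap: 0.0643
```

```bash
python3 snap.py scene p4 300 160 460 320
```

```text
scale 3.75
```

View pics/p4.png

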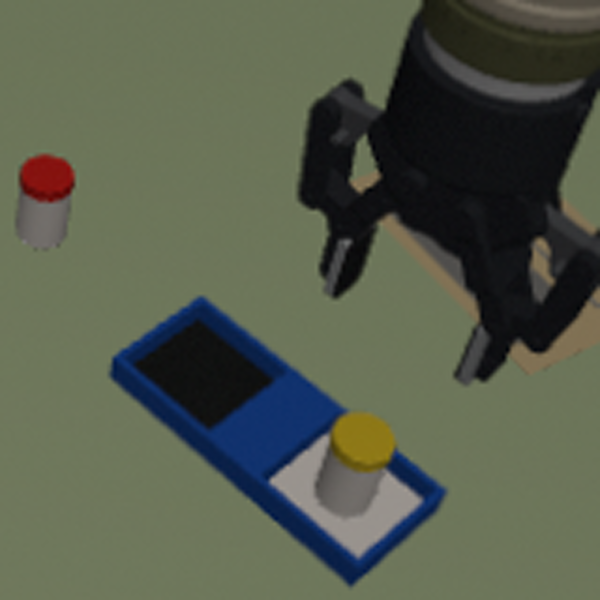

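The yellow can stands upright mid-well, base at about (345,492). Next the red can.

Call:
carry_out(motion=[{"jaw":0.5,"tx":0.4,"ty":-4,"tz":0,"wx":0,"wy":0,"wz":0},{"jaw":0.5,"tx":0.5,"ty":-4,"tz":0,"wx":0,"wy":0,"wz":0},{"jaw":0.5,"tx":0.5,"ty":-4,"tz":0,"wx":0,"wy":0,"wz":0},{"jaw":0.5,"tx":0.5,"ty":-4,"tz":0,"wx":0,"wy":0,"wz":0},{"jaw":0.5,"tx":0.5,"ty":-4,"tz":0,"wx":0,"wy":0,"wz":0},{"jaw":0.5,"tx":0.4,"ty":-4,"tz":0,"wx":0,"wy":0,"wz":0},{"jaw":0.5,"tx":0,"ty":0,"tz":2.5,"wx":0,"wy":0,"wz":0},{"jaw":0.5,"tx":0,"ty":0,"tz":2.5,"wx":0,"wy":0,"wz":0},{"jaw":0.5,"tx":0,"ty":0,"tz":0,"wx":0,"wy":0,"wz":0},{"jaw":0.5,"tx":0,"ty":0,"tz":0,"wx":0,"wy":0,"wz":0}])

```text
clock: 9.43
tcp_pos: [0.461, 0.1272, 0.2546]
orientation: [-0.0, -0.001, 1.0, -0.0]
wrist_force: [-0.2, -0.2, -0.1]
finger_gap: 0.0643
```

Call:
carry_out(motion=[{"jaw":0.5,"tx":-0.1,"ty":0,"tz":2.5,"wx":0,"wy":0,"wz":0},{"jaw":0.5,"tx":0,"ty":0,"tz":2.5,"wx":0,"wy":0,"wz":0},{"jaw":0.5,"tx":0,"ty":0,"tz":1,"wx":0,"wy":0,"wz":0},{"jaw":0.5,"tx":0,"ty":0,"tz":0,"wx":0,"wy":0,"wz":0},{"jaw":0.5,"tx":0,"ty":0,"tz":0,"wx":0,"wy":0,"wz":0},{"jaw":-1,"tx":0,"ty":0,"tz":0,"wx":0,"wy":0,"wz":0},{"jaw":-1,"tx":0,"ty":0,"tz":0,"wx":0,"wy":0,"wz":0},{"jaw":-1,"tx":0,"ty":0,"tz":0,"wx":0,"wy":0,"wz":0},{"jaw":-1,"tx":0,"ty":0,"tz":0,"wx":0,"wy":0,"wz":0},{"jaw":-1,"tx":0,"ty":0,"tz":0,"wx":0,"wy":0,"wz":0}])

```text
clock: 10.68
tcp_pos: [0.4625, 0.1272, 0.1953]
orientation: [0.001, -0.0, 1.0, 0.0]
wrist_force: [-0.5, 1.1, 5.4]
finger_gap: 0.0304
```

Call:
carry_out(motion=[{"jaw":-1,"tx":0,"ty":0,"tz":-2,"wx":0,"wy":0,"wz":0},{"jaw":-1,"tx":0,"ty":0,"tz":-3,"wx":0,"wy":0,"wz":0},{"jaw":-1,"tx":0,"ty":0,"tz":-3,"wx":0,"wy":0,"wz":0},{"jaw":-1,"tx":0,"ty":0,"tz":-3,"wx":0,"wy":0,"wz":0},{"jaw":-1,"tx":-0.3,"ty":-2.5,"tz":0,"wx":0,"wy":0,"wz":0},{"jaw":-1,"tx":-0.5,"ty":-4.5,"tz":0,"wx":0,"wy":0,"wz":0},{"jaw":-1,"tx":-0.6,"ty":-4.5,"tz":0,"wx":0,"wy":0,"wz":0},{"jaw":-1,"tx":-0.5,"ty":-4.5,"tz":0,"wx":0,"wy":0,"wz":0},{"jaw":-1,"tx":-0.6,"ty":-4.5,"tz":0,"wx":0,"wy":0,"wz":0},{"jaw":-1,"tx":-0.5,"ty":-4.5,"tz":0,"wx":0,"wy":0,"wz":0},{"jaw":-1,"tx":-0.6,"ty":-4.5,"tz":0,"wx":0,"wy":0,"wz":0},{"jaw":-1,"tx":-0.5,"ty":-4.5,"tz":0,"wx":0,"wy":0,"wz":0},{"jaw":-1,"tx":-0.5,"ty":-4.5,"tz":0,"wx":0,"wy":0,"wz":0},{"jaw":-1,"tx":-0.3,"ty":-2.0,"tz":0,"wx":0,"wy":0,"wz":0},{"jaw":-1,"tx":0,"ty":0,"tz":3,"wx":0,"wy":0,"wz":0},{"jaw":-1,"tx":0,"ty":0,"tz":3,"wx":0,"wy":0,"wz":0},{"jaw":-1,"tx":0,"ty":0,"tz":1,"wx":0,"wy":0,"wz":0},{"jaw":-1,"tx":0,"ty":0,"tz":0,"wx":0,"wy":0,"wz":0},{"jaw":-1,"tx":0,"ty":0,"tz":0,"wx":0,"wy":0,"wz":0}])

```text
clock: 13.05
tcp_pos: [0.512, -0.2779, 0.2359]
orientation: [0.001, -0.001, 1.0, -0.0]
wrist_force: [-0.1, 0.5, -0.1]
finger_gap: 0.0307
```

```bash
python3 snap.py scene p5 120 60 280 220
```

```text
scale 3.75
```

View pics/p5.png

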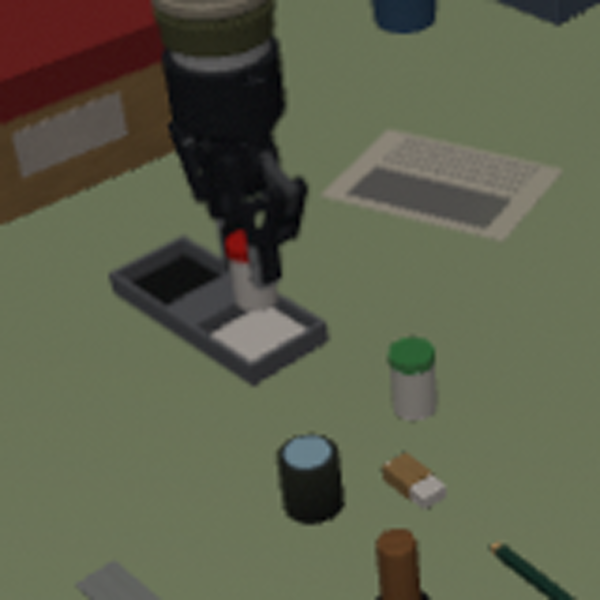

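Call:
carry_out(motion=[{"jaw":-1,"tx":0,"ty":0,"tz":2,"wx":0,"wy":0,"wz":0},{"jaw":-1,"tx":0,"ty":0,"tz":1.1,"wx":0,"wy":0,"wz":0},{"jaw":-1,"tx":0,"ty":0,"tz":0.5,"wx":0,"wy":0,"wz":0},{"jaw":-1,"tx":0,"ty":0,"tz":0,"wx":0,"wy":0,"wz":0},{"jaw":-1,"tx":0,"ty":0,"tz":0,"wx":0,"wy":0,"wz":0}])

```text
clock: 13.72
tcp_pos: [0.5117, -0.2779, 0.1994]
orientation: [0.0, -0.0, 1.0, -0.0]
wrist_force: [-1.4, 1.8, 3.8]
finger_gap: 0.0309
```

Call:
carry_out(motion=[{"jaw":0.5,"tx":0,"ty":0,"tz":0,"wx":0,"wy":0,"wz":0},{"jaw":0.5,"tx":0,"ty":0,"tz":0,"wx":0,"wy":0,"wz":0},{"jaw":0.5,"tx":0,"ty":0,"tz":0,"wx":0,"wy":0,"wz":0},{"jaw":0.5,"tx":0,"ty":0,"tz":0,"wx":0,"wy":0,"wz":0},{"jaw":0.5,"tx":0,"ty":0,"tz":-2,"wx":0,"wy":0,"wz":0},{"jaw":0.5,"tx":0,"ty":0,"tz":-4,"wx":0,"wy":0,"wz":0},{"jaw":0.5,"tx":0,"ty":0,"tz":-4.5,"wx":0,"wy":0,"wz":0},{"jaw":0.5,"tx":-1.9,"ty":4.1,"tz":0,"wx":0,"wy":0,"wz":0},{"jaw":0.5,"tx":-1.9,"ty":4.1,"tz":0,"wx":0,"wy":0,"wz":0},{"jaw":0.5,"tx":-1.9,"ty":4.1,"tz":0,"wx":0,"wy":0,"wz":0},{"jaw":0.5,"tx":-1.9,"ty":4.2,"tz":0,"wx":0,"wy":0,"wz":0},{"jaw":0.5,"tx":0,"ty":0,"tz":2.5,"wx":0,"wy":0,"wz":0},{"jaw":0.5,"tx":0,"ty":0,"tz":2,"wx":0,"wy":0,"wz":0},{"jaw":0.5,"tx":0,"ty":0,"tz":0,"wx":0,"wy":0,"wz":0},{"jaw":0.5,"tx":0,"ty":0,"tz":0,"wx":0,"wy":0,"wz":0}])

```text
clock: 15.6
tcp_pos: [0.5875, -0.113, 0.2593]
orientation: [0.0, -0.0, 1.0, -0.0]
wrist_force: [0.4, -0.1, 0.3]
finger_gap: 0.0637
```

```bash
python3 snap.py scene p6 120 80 280 240
```

```text
scale 3.75
```

View pics/p6.png

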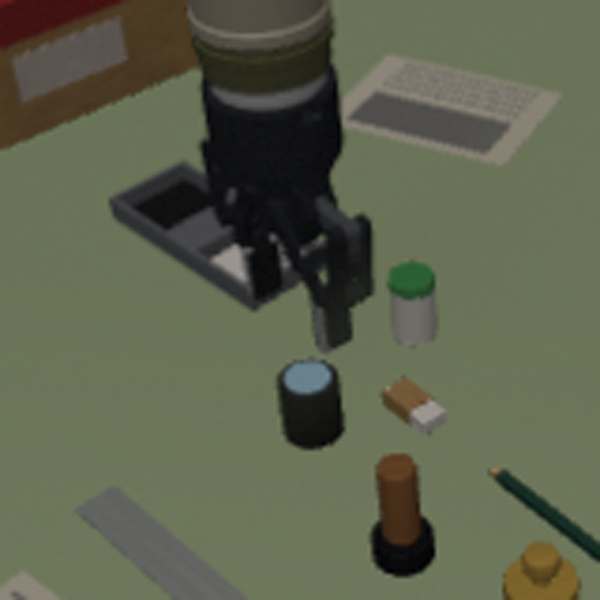

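Call:
carry_out(motion=[{"jaw":0.5,"tx":0,"ty":0,"tz":2.5,"wx":0,"wy":0,"wz":0},{"jaw":0.5,"tx":0,"ty":0,"tz":2.5,"wx":0,"wy":0,"wz":0},{"jaw":0.5,"tx":0,"ty":0,"tz":1.5,"wx":0,"wy":0,"wz":0},{"jaw":0.5,"tx":0,"ty":0,"tz":0,"wx":0,"wy":0,"wz":0},{"jaw":0.5,"tx":0,"ty":0,"tz":0,"wx":0,"wy":0,"wz":0},{"jaw":-1,"tx":0,"ty":0,"tz":0,"wx":0,"wy":0,"wz":0},{"jaw":-1,"tx":0,"ty":0,"tz":0,"wx":0,"wy":0,"wz":0},{"jaw":-1,"tx":0,"ty":0,"tz":0,"wx":0,"wy":0,"wz":0},{"jaw":-1,"tx":0,"ty":0,"tz":0,"wx":0,"wy":0,"wz":0},{"jaw":-1,"tx":0,"ty":0,"tz":0,"wx":0,"wy":0,"wz":0}], force=35)

```text
clock: 16.9
tcp_pos: [0.5879, -0.113, 0.1949]
orientation: [0.001, -0.0, 1.0, -0.0]
wrist_force: [-1.2, -0.4, 5.2]
finger_gap: 0.039
```

Call:
carry_out(motion=[{"jaw":-1,"tx":0,"ty":0,"tz":-2,"wx":0,"wy":0,"wz":0},{"jaw":-1,"tx":0,"ty":0,"tz":-3,"wx":0,"wy":0,"wz":0},{"jaw":-1,"tx":0,"ty":0,"tz":-3,"wx":0,"wy":0,"wz":0},{"jaw":-1,"tx":0,"ty":0,"tz":-3,"wx":0,"wy":0,"wz":0},{"jaw":-1,"tx":0.8,"ty":3,"tz":0,"wx":0,"wy":0,"wz":0},{"jaw":-1,"tx":1.2,"ty":4.3,"tz":0,"wx":0,"wy":0,"wz":0},{"jaw":-1,"tx":1.2,"ty":4.3,"tz":0,"wx":0,"wy":0,"wz":0},{"jaw":-1,"tx":1.2,"ty":4.3,"tz":0,"wx":0,"wy":0,"wz":0},{"jaw":-1,"tx":1.2,"ty":4.3,"tz":0,"wx":0,"wy":0,"wz":0},{"jaw":-1,"tx":1.2,"ty":4.3,"tz":0,"wx":0,"wy":0,"wz":0},{"jaw":-1,"tx":1.2,"ty":4.3,"tz":0,"wx":0,"wy":0,"wz":0},{"jaw":-1,"tx":1.2,"ty":4.3,"tz":0,"wx":0,"wy":0,"wz":0},{"jaw":-1,"tx":1.2,"ty":4.0,"tz":0,"wx":0,"wy":0,"wz":0},{"jaw":-1,"tx":0.2,"ty":0.9,"tz":0,"wx":0,"wy":0,"wz":0},{"jaw":-1,"tx":0,"ty":0,"tz":3,"wx":0,"wy":0,"wz":0},{"jaw":-1,"tx":0,"ty":0,"tz":3,"wx":0,"wy":0,"wz":0},{"jaw":-1,"tx":0,"ty":0,"tz":1,"wx":0,"wy":0,"wz":0},{"jaw":-1,"tx":0,"ty":0,"tz":0,"wx":0,"wy":0,"wz":0},{"jaw":-1,"tx":0,"ty":0,"tz":0,"wx":0,"wy":0,"wz":0}])

```text
clock: 19.27
tcp_pos: [0.4817, 0.267, 0.2348]
orientation: [0.001, -0.0, 1.0, 0.0]
wrist_force: [-0.5, -0.3, -0.8]
finger_gap: 0.039
```

```bash
python3 snap.py scene p7 300 160 460 320
```

```text
scale 3.75
```

View pics/p7.png

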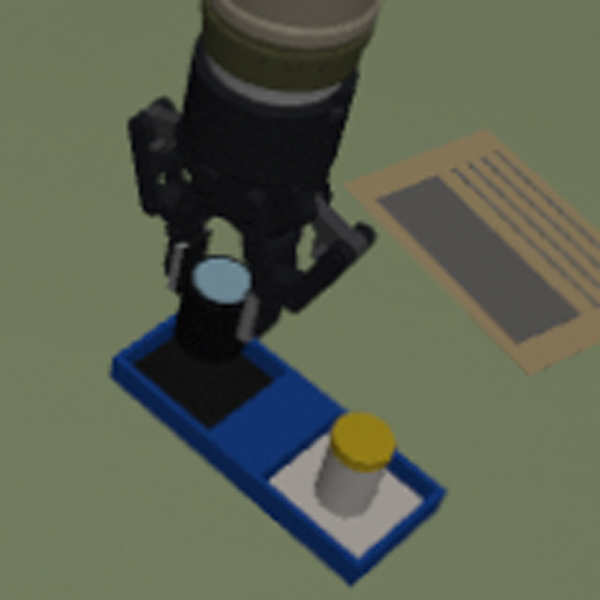

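The loupe is held upright (lens at (222,280)) over the black well. I'll lower it.

Call:
carry_out(motion=[{"jaw":-1,"tx":0,"ty":0,"tz":2,"wx":0,"wy":0,"wz":0},{"jaw":-1,"tx":0,"ty":0,"tz":1,"wx":0,"wy":0,"wz":0},{"jaw":-1,"tx":0,"ty":0,"tz":0.5,"wx":0,"wy":0,"wz":0},{"jaw":-1,"tx":0,"ty":0,"tz":0,"wx":0,"wy":0,"wz":0},{"jaw":-1,"tx":0,"ty":0,"tz":0,"wx":0,"wy":0,"wz":0}])

```text
clock: 19.95
tcp_pos: [0.4812, 0.2672, 0.1991]
orientation: [0.0, -0.0, 1.0, 0.0]
wrist_force: [0.6, 0.4, -1.0]
finger_gap: 0.0388
```

Call:
carry_out(motion=[{"jaw":0.5,"tx":0,"ty":0,"tz":0,"wx":0,"wy":0,"wz":0},{"jaw":0.5,"tx":0,"ty":0,"tz":0,"wx":0,"wy":0,"wz":0},{"jaw":0.5,"tx":0,"ty":0,"tz":0,"wx":0,"wy":0,"wz":0},{"jaw":0.5,"tx":0,"ty":0,"tz":0,"wx":0,"wy":0,"wz":0},{"jaw":0.5,"tx":0,"ty":0,"tz":-2,"wx":0,"wy":0,"wz":0},{"jaw":0.5,"tx":0,"ty":0,"tz":-4,"wx":0,"wy":0,"wz":0},{"jaw":0.5,"tx":0,"ty":0,"tz":-4.5,"wx":0,"wy":0,"wz":0},{"jaw":0.5,"tx":-2.2,"ty":-4.2,"tz":0,"wx":0,"wy":0,"wz":0},{"jaw":0.5,"tx":-2.2,"ty":-4.2,"tz":0,"wx":0,"wy":0,"wz":0},{"jaw":0.5,"tx":-2.2,"ty":-4.2,"tz":0,"wx":0,"wy":0,"wz":0},{"jaw":0.5,"tx":-2.2,"ty":-4.2,"tz":0,"wx":0,"wy":0,"wz":0},{"jaw":0.5,"tx":-2.2,"ty":-4.2,"tz":0,"wx":0,"wy":0,"wz":0},{"jaw":0.5,"tx":-2.2,"ty":-4.4,"tz":0,"wx":0,"wy":0,"wz":0},{"jaw":0.5,"tx":0,"ty":0,"tz":1.5,"wx":0,"wy":0,"wz":0},{"jaw":0.5,"tx":0,"ty":0,"tz":0,"wx":0,"wy":0,"wz":0},{"jaw":0.5,"tx":0,"ty":0,"tz":0,"wx":0,"wy":0,"wz":0}])

```text
clock: 21.95
tcp_pos: [0.6126, 0.0143, 0.2885]
orientation: [-0.001, -0.001, 1.0, 0.0]
wrist_force: [0.4, 0.5, 0.9]
finger_gap: 0.0638
```

```bash
python3 snap.py scene p8 120 100 440 340
```

```text
scale 2.5
```

View pics/p8.png

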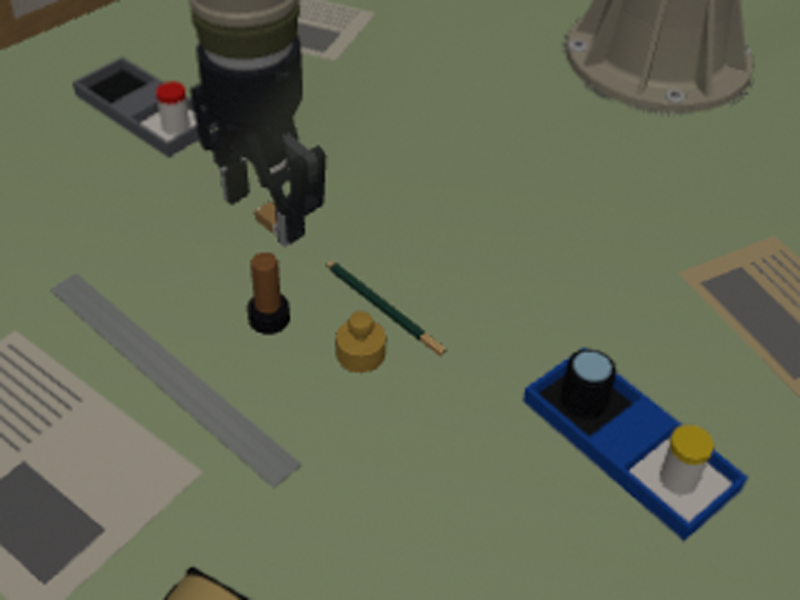

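Call:
carry_out(motion=[{"jaw":0.2,"tx":0,"ty":-0.1,"tz":2.5,"wx":0,"wy":0,"wz":0},{"jaw":0.2,"tx":0,"ty":0,"tz":2.5,"wx":0,"wy":0,"wz":0},{"jaw":0.2,"tx":0,"ty":0,"tz":2.5,"wx":0,"wy":0,"wz":0},{"jaw":0.2,"tx":0,"ty":0,"tz":1.2,"wx":0,"wy":0,"wz":0},{"jaw":0.2,"tx":0,"ty":0,"tz":0,"wx":0,"wy":0,"wz":0},{"jaw":0.2,"tx":0,"ty":0,"tz":0,"wx":0,"wy":0,"wz":0},{"jaw":-1,"tx":0,"ty":0,"tz":0,"wx":0,"wy":0,"wz":0},{"jaw":-1,"tx":0,"ty":0,"tz":0,"wx":0,"wy":0,"wz":0},{"jaw":-1,"tx":0,"ty":0,"tz":0,"wx":0,"wy":0,"wz":0},{"jaw":-1,"tx":0,"ty":0,"tz":0,"wx":0,"wy":0,"wz":0},{"jaw":-1,"tx":0,"ty":0,"tz":0,"wx":0,"wy":0,"wz":0}])

```text
clock: 23.38
tcp_pos: [0.6136, 0.0122, 0.2026]
orientation: [0.001, -0.0, 1.0, -0.0]
wrist_force: [-0.2, 0.2, 5.5]
finger_gap: 0.023
```

Call:
carry_out(motion=[{"jaw":-1,"tx":0,"ty":0,"tz":-2,"wx":0,"wy":0,"wz":0},{"jaw":-1,"tx":0,"ty":0,"tz":-3,"wx":0,"wy":0,"wz":0},{"jaw":-1,"tx":0,"ty":0,"tz":-3,"wx":0,"wy":0,"wz":0},{"jaw":-1,"tx":0,"ty":0,"tz":-3,"wx":0,"wy":0,"wz":0},{"jaw":-1,"tx":0.6,"ty":-2.5,"tz":0,"wx":0,"wy":0,"wz":0},{"jaw":-1,"tx":1,"ty":-4.2,"tz":0,"wx":0,"wy":0,"wz":0},{"jaw":-1,"tx":1,"ty":-4.2,"tz":0,"wx":0,"wy":0,"wz":0},{"jaw":-1,"tx":1,"ty":-4.2,"tz":0,"wx":0,"wy":0,"wz":0},{"jaw":-1,"tx":1,"ty":-4.2,"tz":0,"wx":0,"wy":0,"wz":0},{"jaw":-1,"tx":1,"ty":-4.2,"tz":0,"wx":0,"wy":0,"wz":0},{"jaw":-1,"tx":1,"ty":-4.2,"tz":0,"wx":0,"wy":0,"wz":0},{"jaw":-1,"tx":1,"ty":-4.2,"tz":0,"wx":0,"wy":0,"wz":0},{"jaw":-1,"tx":1,"ty":-4.2,"tz":0,"wx":0,"wy":0,"wz":0},{"jaw":-1,"tx":0.8,"ty":-2.9,"tz":0,"wx":0,"wy":0,"wz":0},{"jaw":-1,"tx":0,"ty":0,"tz":3,"wx":0,"wy":0,"wz":0},{"jaw":-1,"tx":0,"ty":0,"tz":3,"wx":0,"wy":0,"wz":0},{"jaw":-1,"tx":0,"ty":0,"tz":1,"wx":0,"wy":0,"wz":0},{"jaw":-1,"tx":0,"ty":0,"tz":0,"wx":0,"wy":0,"wz":0},{"jaw":-1,"tx":0,"ty":0,"tz":0,"wx":0,"wy":0,"wz":0}])

```text
clock: 25.75
tcp_pos: [0.5201, -0.3781, 0.243]
orientation: [0.001, -0.001, 1.0, -0.001]
wrist_force: [0.3, 0.5, -0.6]
finger_gap: 0.0229
```

```bash
python3 snap.py scene p9 120 60 280 220
```

```text
scale 3.75
```

View pics/p9.png

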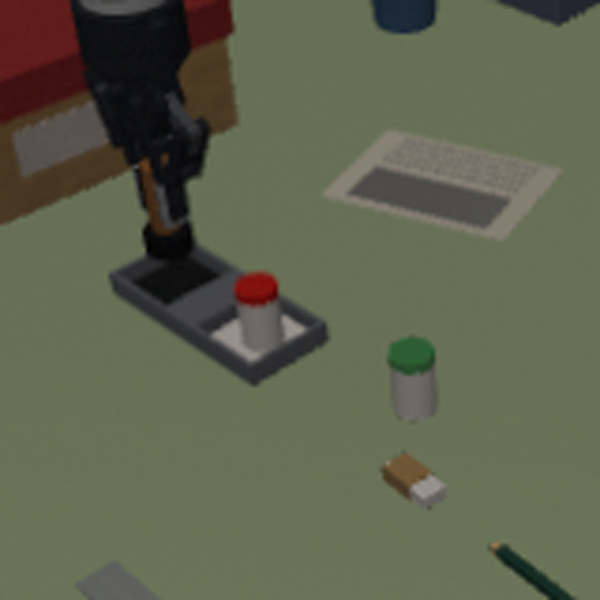

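```bash
python3 - <<'E'
from h import *
for o in(0,):
  for z in (0,.009,.018,.045,.075):
    print(z,(proj('scene',[.5201,-.3781,z+.0405])-[120,60])*3.75)
E
python3 snap.py top p10 360 150 450 240
python3 snap.py scene p11 145 85 185 125
```

```text
0 [173.29617627 246.43759789]
0.009 [171.45023871 236.40370316]
0.018 [169.58800832 226.26981434]
0.045 [163.90189521 195.2553245 ]
0.075 [157.4047597  159.68264227]
scale 6.666666666666667
scale 15.0
```

View pics/p11.png

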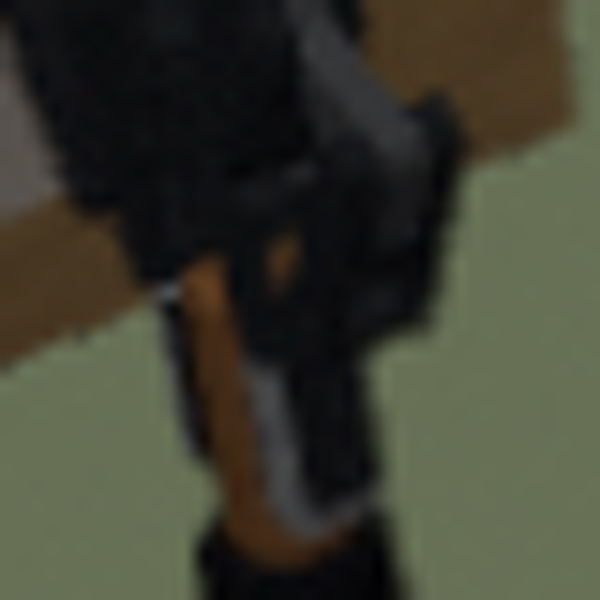

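View pics/p10.png

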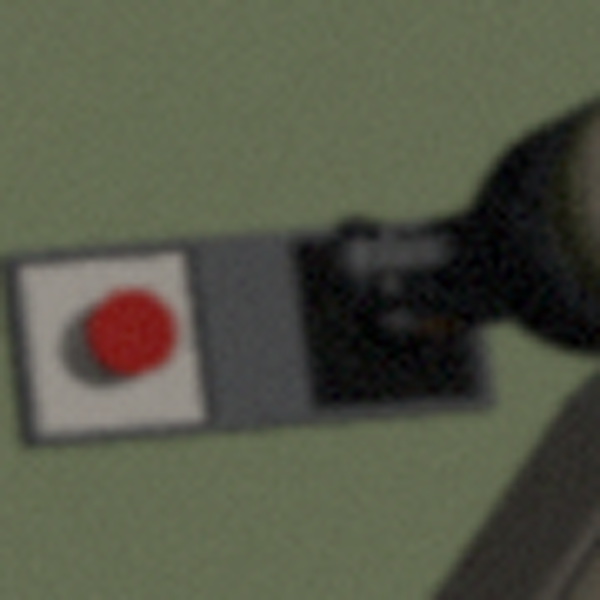

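The stamp's lean in the picture, 12° from (185,290) to (235,530), matches the camera perspective of about 10.4°. So it is upright, and the red can is centred. I'll lower the stamp.

Call:
carry_out(motion=[{"jaw":-1,"tx":0,"ty":0,"tz":2,"wx":0,"wy":0,"wz":0},{"jaw":-1,"tx":0,"ty":0,"tz":1.1,"wx":0,"wy":0,"wz":0},{"jaw":-1,"tx":0,"ty":0,"tz":0.5,"wx":0,"wy":0,"wz":0},{"jaw":-1,"tx":0,"ty":0,"tz":0,"wx":0,"wy":0,"wz":0},{"jaw":-1,"tx":0,"ty":0,"tz":0,"wx":0,"wy":0,"wz":0}])

```text
clock: 26.52
tcp_pos: [0.5195, -0.3777, 0.2067]
orientation: [0.0, -0.0, 1.0, 0.0]
wrist_force: [-2.2, 3.3, 5.4]
finger_gap: 0.0231
```

Call:
carry_out(motion=[{"jaw":0.2,"tx":0,"ty":0,"tz":0,"wx":0,"wy":0,"wz":0},{"jaw":0.2,"tx":0,"ty":0,"tz":0,"wx":0,"wy":0,"wz":0},{"jaw":0.2,"tx":0,"ty":0,"tz":0,"wx":0,"wy":0,"wz":0},{"jaw":0.2,"tx":0,"ty":0,"tz":0,"wx":0,"wy":0,"wz":0},{"jaw":0.2,"tx":0,"ty":0,"tz":-2,"wx":0,"wy":0,"wz":0},{"jaw":0.2,"tx":0,"ty":0,"tz":-4,"wx":0,"wy":0,"wz":0},{"jaw":0.2,"tx":0,"ty":0,"tz":-4,"wx":0,"wy":0,"wz":0},{"jaw":0.2,"tx":0,"ty":0,"tz":-4,"wx":0,"wy":0,"wz":0},{"jaw":0.2,"tx":3.5,"ty":3.5,"tz":0,"wx":0,"wy":0,"wz":0},{"jaw":0.2,"tx":3.5,"ty":3.5,"tz":0,"wx":0,"wy":0,"wz":0},{"jaw":0.2,"tx":3,"ty":3.5,"tz":0,"wx":0,"wy":0,"wz":0},{"jaw":0.2,"tx":0,"ty":4,"tz":0,"wx":0,"wy":0,"wz":0},{"jaw":0.2,"tx":0,"ty":4,"tz":0,"wx":0,"wy":0,"wz":0},{"jaw":0.2,"tx":0,"ty":4,"tz":0,"wx":0,"wy":0,"wz":0},{"jaw":0.2,"tx":0,"ty":4,"tz":0,"wx":0,"wy":0,"wz":0},{"jaw":0.2,"tx":0,"ty":0,"tz":0,"wx":0,"wy":0,"wz":0},{"jaw":0.2,"tx":0,"ty":0,"tz":0,"wx":0,"wy":0,"wz":0}])

```text
clock: 28.65
tcp_pos: [0.4196, -0.1132, 0.3459]
orientation: [0.0, -0.001, 1.0, -0.0]
wrist_force: [0.1, -1.0, -1.0]
finger_gap: 0.0513
```

```bash
python3 snap.py scene f1 0 0 512 384;python3 snap.py top f2 80 130 450 250; python3 snap.py scene f3 120 80 280 200
```

```text
scale 1.5625
scale 2.1621621621621623
scale 5.0
```

View pics/f1.png

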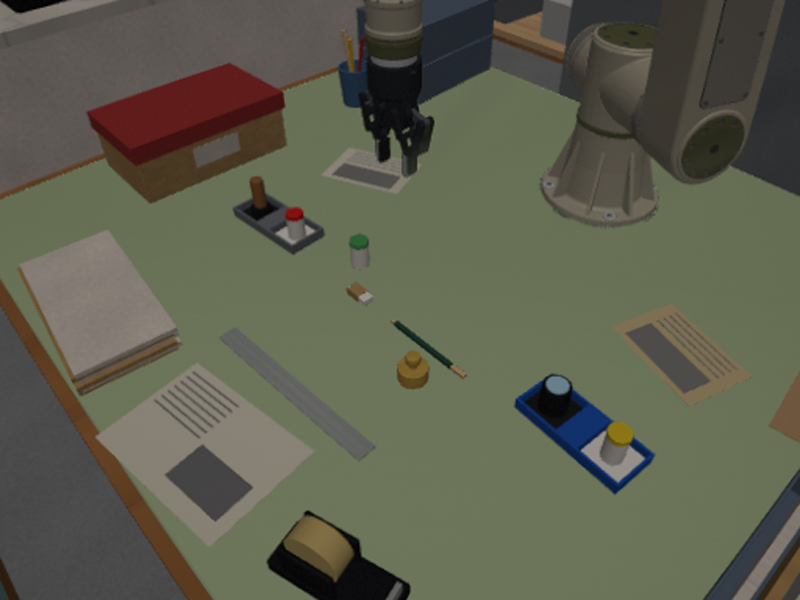

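View pics/f2.png

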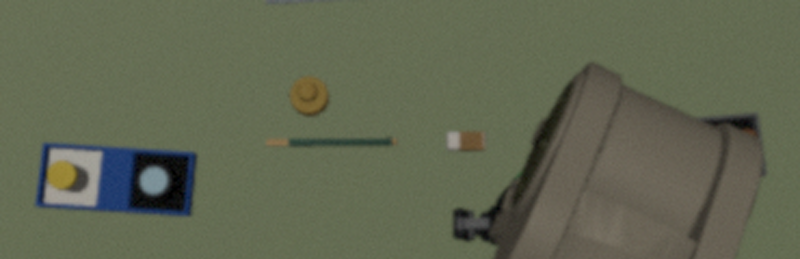

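View pics/f3.png

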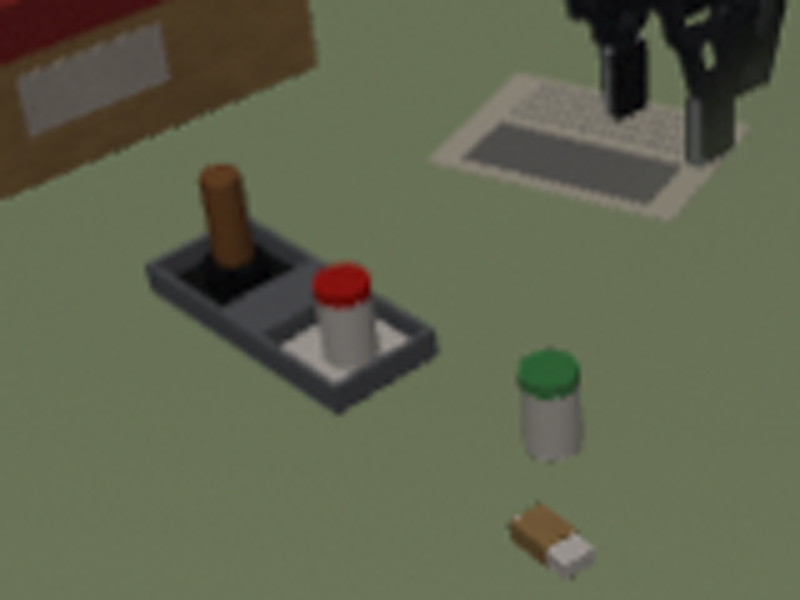

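All four stand in their wells: stamp top (221,172) and red lid (342,279) in f3, yellow lid (62,175) and lens (153,181) in f2. The green can and the weight haven't visibly moved. One numeric check, then hand in.

Run:
```python
from h import *
s=2.16216
T={'b':(np.array([.4859,.3167]),np.radians(-3.9)),'g':(np.array([.5152,-.3285]),np.radians(4.46))}
for n,t,c,p,z in [('yellow','b','top',(80+62/s,130+175/s),.054),('loupe','b','top',(80+153.5/s,130+181/s),.05),('stamp','g','scene',(120+221/5,80+173/5),.079),('red','g','scene',(120+342/5,80+280/5),.054),('green',None,'scene',(120+549/5,80+368/5),.05)]:
    w=unproj(c,p,z)
    if t:
        o,a=T[t];d=w[:2]-o;print(n,np.round([d[0]*np.cos(a)+d[1]*np.sin(a),-d[0]*np.sin(a)+d[1]*np.cos(a)],4))
    else: print(n,np.round(w,4))
env.hand_in()
```

```text
yellow [-0.0027  0.0481]
loupe [-0.0026 -0.0512]
stamp [ 0.0024 -0.0474]
red [0.0019 0.0528]
green [ 0.4773 -0.1439  0.05  ]
the job is handed in; nothing more can be done
```

I placed all four things in their named wells and handed the job in at about 29 s of the 99 s allowed. The gripper was open and clear of everything.

| Thing | Tray and well | Offset from well centre (last pictures) |
|---|---|---|
| Yellow-lidded can | blue, white | within about 3 mm |
| Loupe | blue, black | within about 3 mm |
| Red-lidded can | grey, white | within about 3 mm |
| Stamp | grey, black | within about 3 mm |

- **Upright:** All four looked upright on the well floors. I judged that by eye rather than measuring each angle.
- **Left in place:** The green-lidded can measured about 2 mm from its first estimate, which is within measuring error. The paperweight looked unmoved, but I checked it only by eye.
- **Limits of the last checks:** The arm blocked the top camera's view of the grey tray at the end. The red can, stamp and green can were therefore measured from the scene camera only. No check failed or disagreed.

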